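# Set the hold-down screw on the fan test drawer and hold it for the lock nut

### The job

Pull the fan test drawer out of its case by the handle until it is at its stop, then turn the hold-down screw on the bridge over the fan clockwise until its foot seats firmly on the fan, and back it off a quarter turn so that the fan can float on its rubber mounts. Keep hold of the screw's head there so that it cannot creep while a colleague nips up the lock nut: finish with the gripper still gripping the head and the drawer still fully out. Leave the other things on the bench where they are.

Things in the scene. Friction and masses are not known exactly. Their poses are not given: they have to be found in the camera images.
- case: Fixed grey sheet-metal case of the fan tester, 260 deep x 220 wide (256 over the rack ears at its front) x 138 mm high. Origin: on the bench under the middle of its front face. Its x axis points from the front face into the case, y to the robot's left, z up; the drawer slides out along its -x. The lid covers what is in the drawer until it is pulled out.
- drawer_handle (a point): Middle of the drawer's handle: a dark round bar 10 mm thick and 100 mm long, level, parallel to the front panel with a free gap of 37 mm behind it, 108 mm above the bench and 30 mm below the case's top; its ends return to the panel (212 wide, from 12 to 134 mm above the bench). Axes as case; it moves with the drawer.
- drawer (a joint): How far the drawer is pulled out, in m: 0 shut, 0.160 at its stop. Starts within 25 mm of shut; dry sliding friction about 4 N plus 12 N per m/s; stays where it is left.
- screw_head (a point): Centre of the hold-down screw's head, on its upright axis: a flat upright steel spade 38 mm long (own x axis), 10 mm thick (y, grip across this) and 26 mm high on a thin shank. This point is 13 mm below the head's top, 111 mm above the bench when seated and up to 1 mm more before. It lies on the drawer's middle line, 136 mm behind the handle bar; it moves with the drawer and turns with the screw.
- screw (a joint): Angle of the hold-down screw in rad, growing clockwise seen from above (tightening). At 0 the spade's length lies along the drawer's x. Its foot seats hard on the fan's fixed motor plate at 3.90 and stops there. Starts 0.6 to 1.9 rad short of that. Lead 3 mm a turn, downward as it tightens; constant friction about 0.08 N m; stays where it is left.
- bridge (a point): Middle of the top of the steel bridge bar (26 mm wide, across the drawer, 68 mm above the bench) that the screw passes through, on the screw's axis. On the shank above it hangs a brass lock nut 15 mm across, its top at most 83 mm above the bench; below it lies the fan, 120 x 120 mm, top 51 mm above the bench. With the drawer out nothing else within 65 mm of the axis is higher than 75 mm.
- screw_carton: Bystander: open cardboard carton of screws, 110 x 85 x 55 mm, origin under its centre.
- mount_carton: Bystander: open cardboard carton of rubber mounts, 100 x 90 x 60 mm, origin under its centre.
- spare_fan: Bystander: black axial fan standing on edge, 38 x 120 x 120 mm high, origin under its centre.
- flat_fan: Bystander: black axial fan lying flat, 120 x 120 x 38 mm high, origin under its centre.
- red_driver: Bystander: red-handled screwdriver lying flat, 190 mm long along its x axis.
- spanner: Bystander: open-ended spanner lying flat, 160 mm long along its x axis.

How it is judged:
By the outcome, as a careful person would: the job done as asked, in the order asked, and still so for the second after the job is handed in, while the arm keeps its last pose, push and grip.
It also fails if it takes over 51 s, if anything falls off the work surface, if the arm or the gripper's body presses on something with over 40 N, if the wrist force passes 120 N, or if a joint passes its speed limit or range.

### The arm

A 6-joint arm with a two-finger parallel gripper is mounted at the origin on the work surface. World frame = base frame: x ahead of the robot, y to its left, z up, the work surface at z = 0. Lengths are in m, angles in rad, forces in N, time in s.
With the tool pointing down it reaches from about 0.375 to 0.975 m from the base axis. Payload 3.8 kg.
Tool frame: the origin (TCP) lies midway between the tips of the shut fingers; the grasp point (between the pads) lies 19 mm behind it; z points along the fingers, y is the line along which they close (so a half turn about z gives the same grasp; the last joint's range is limited). The gripper opens to 85 mm and grips with 20 to 120 N. Pads are 22 mm wide; open, the fingers measure 114 mm over their backs; the gripper's body (76 mm by 85 mm) begins 54 mm behind the grasp point. The pads swing forward as they close: fully open they stand 13 mm farther back than shut.
Start: joints at [1.083, 0.264, 1.604, -0, 1.274, -0.037], TCP at [0.294, 0.608, 0.231] pointing down, gripper open.
Joint ranges: [-2.63, 2.63], [-0.94, 2.18], [0.31, 2.57], [-1.31, 4.45], [0, 2.66], [-2.55, 2.55]. Speed limits (rad/s): [2.57, 2.57, 3.14, 3.14, 3.14, 3.14].

### API

Orientations are given as a rotation vector (axis times angle).
In Python, from workcell import status, read_camera, workorder, masks_of gives the robot as it stands.
- The arm moves only by the tool drive_tool, never from a script. Its argument "rows" is a list of rows, each a list of 7 numbers: the turn, a rotation vector about the tool's x, y, z in degrees, then the shift along the tool's x, y, z in m, then the opening, from 0 (shut) to 1 (fully open). In form: [[ax, ay, az, tx, ty, tz, claw], ...]. A call has 1 to 8 rows; each row shifts and turns the commanded pose from where the row before left it, along the tool's axes as they then stand; what a row does not reach is not made up. A row lasts 1/12 s, in which the tool goes at most 41.7 mm and 7.16 degrees, less where a joint would pass 70% of its speed; a pose out of reach is approached as far as the arm can. A call is refused whole if a number of a shift passes 0.0417 or a number of a turn 7.16, either way. A call with a gripper value outside its range is refused whole. The fingers move at their own pace and stop on an object; "force" is the grip in N (left out, the last holds). Time passes only in rows, so rows that do not move let the fingers close. It gives the time, the measured TCP pose, the force, the opening and the grip force at its end, in the units of the state.
- status.read_state(): the state, without advancing time (a new reading comes with each control period).
- read_camera(name): name is "side" or "top"; returns a dict with "color" (420x560x3 uint8, red, green, blue), "intrinsics" (3x3 intrinsics, pixels), "D" ([k1, k2, p1, p2, k3] as OpenCV has them; the pictures are not rectified), "world_from_camera" (4x4, takes a point from camera to world coordinates). Camera axes: x right, y up, looking along -z (the intrinsics and any distortion apply to the point x, -y, -z); pixel columns grow to the right and rows downward; lengths in m; the calibration is good to about 2 mm. A picture is of the moment at which its call begins. There is no depth.
- workorder.finish_job(): hands the job in; it is judged then, once.
Trained networks look in a picture, given as the dict that the camera call returned (one of the last four; its "shot" number tells which), for a name from the list of things; names that differ only in an ending like _2 or _b are one class to them, and where a whole thing is asked for, a point or a joint stands for the part that bears it (a point fixed in the world has none). Each returns a list of dicts, best first, with "score" (0 to 1); they miss things now and then, are a little off and sometimes report something else, mostly with a low value. They report only what shows in the picture. A call takes as long as a camera call.
- masks_of(picture, name): "mask" (420x560 bool, what is visible of it) and "bbox" ([left, top, right, bottom] in pixels, round what is visible of it).
The state is a dict: "time": time; "q": joint angles; "joint_vel": joint speeds; "joint_torque": joint torques, N m; "tool_pos": TCP position; "tcp_rot": TCP orientation; "wrist_force": force on the tool from outside, world axes, zero at the start; "torque": the same for the moment, N m; "width": opening from 0.0 (shut) to 1.0 (fully open); "grip_force": force on a finger pad.
Only numpy, scipy, OpenCV 4.12 (cv2) and the standard library are available. Lean on these libraries where they do the work, as an engineer would, in place of code of your own. Each camera call takes 0.05 s, during which the arm holds its last target. There are 200 camera calls.

## Working session

There is one attempt and no reset: what is moved stays moved. The work goes in short steps, Python scripts to look and compute and a tool call to move; the robot and the scene stay as the last step left them, time stands still between calls to the robot, and variables do not carry over. Pictures are saved under pics/ and viewed, at most 10 in all, crops included, and the job is handed in when it is done.

Besides the shell and the picture viewer there is one more tool, called after "Call:" by a JSON object that holds its "api" and its "payload". drive_tool: Moves the arm, as the interface text tells. Its arguments: {"type":"object","properties":{"rows":{"type":"array"},"force":{"type":"number"}},"required":["rows"]}

```bash
ls; mkdir -p pics
cat > h.py <<'E'
import numpy as np, cv2
from scipy.spatial.transform import Rotation as R
from workcell import status, read_camera, workorder, masks_of
def proj(c,P):
    T=np.linalg.inv(c["world_from_camera"]); P=np.atleast_2d(P)
    p=(T[:3,:3]@P.T).T+T[:3,3]; p=p*[1,-1,-1]
    return cv2.projectPoints(p,np.zeros(3),np.zeros(3),np.array(c["intrinsics"],float),np.array(c["D"],float))[0][:,0]
def ray(c,uv):
    u=cv2.undistortPoints(np.array([[uv]],float),np.array(c["intrinsics"],float),np.array(c["D"],float))[0,0]
    T=np.array(c["world_from_camera"]); d=T[:3,:3]@np.array([u[0],-u[1],-1]); return T[:3,3],d/np.linalg.norm(d)
def atz(c,uv,z):
    o,d=ray(c,uv); return o+d*(z-o[2])/d[2]
def tri(c1,a,c2,b):
    o1,d1=ray(c1,a);o2,d2=ray(c2,b)
    s=np.linalg.lstsq(np.c_[d1,-d2],o2-o1,rcond=None)[0]
    p,q=o1+d1*s[0],o2+d2*s[1]; return (p+q)/2,np.linalg.norm(p-q)
def save(c,n): cv2.imwrite("pics/"+n,c["color"][:,:,::-1])
E
python3 - <<'E'
from h import *
np.set_printoptions(precision=3,suppress=True)
s=status.read_state();print(s)
ims=[]
for n in("top","side"):
    c=read_camera(n);ims.append(c["color"]);print(n,np.array(c["world_from_camera"])[:3])
    for k in("case","drawer_handle","drawer","screw_head","spare_fan","flat_fan","screw_carton","mount_carton","red_driver","spanner"):
        for m in masks_of(c,k)[:2]:
            ys,xs=np.nonzero(m["mask"]);print(k,round(m["score"],2),m["bbox"],xs.mean().round(1),ys.mean().round(1),atz(c,(xs.mean(),ys.mean()),.05))
for n,i in zip("ab",ims): cv2.imwrite(f"pics/{n}0.png",i[:,:,::-1])
E
```

```text
pics
{'time': 0.0, 'q': array([ 1.083,  0.265,  1.605, -0.   ,  1.274, -0.037]), 'joint_vel': array([-0.001, -0.001,  0.   ,  0.   , -0.001, -0.   ]), 'joint_torque': array([  0.001, -51.51 , -36.732,  -0.   ,   0.013,  -0.   ]), 'tool_pos': array([0.294, 0.607, 0.23 ]), 'tcp_rot': array([-0.702, -3.062,  0.003]), 'wrist_force': array([ 0.902,  0.26 , -0.841]), 'torque': array([-0.03 ,  0.033,  0.021]), 'grip_force': 0.0, 'width': 0.9996484211975825}
top [[ 0.012  0.981 -0.193  0.38 ]
 [-1.     0.012 -0.002  0.101]
 [ 0.     0.193  0.981  1.255]]
case 0.8 [274.5, 85.7, 387.8, 226.4] 326.9 154.8 [0.771 0.002 0.05 ]
case 0.18 [225.9, 241.2, 266.4, 295.2] 246.3 267.4 [0.492 0.192 0.05 ]
drawer_handle 0.59 [285.7, 193.1, 380.0, 228.1] 330.2 208.7 [ 0.636 -0.006  0.05 ]
drawer_handle 0.44 [274.4, 84.6, 390.4, 229.8] 326.7 154.3 [0.772 0.002 0.05 ]
drawer 0.88 [283.1, 195.8, 377.4, 229.2] 329.0 209.1 [ 0.635 -0.003  0.05 ]
screw_head 0.21 [228.7, 241.5, 264.7, 294.5] 246.2 267.2 [0.493 0.192 0.05 ]
spare_fan 0.64 [392.9, 188.5, 456.7, 221.5] 423.9 203.7 [ 0.651 -0.231  0.05 ]
flat_fan 0.76
[... 615 characters left out ...]
 0.05 ]
drawer_handle 0.44 [174.8, 176.5, 232.7, 192.0] 202.8 184.4 [0.51  0.329 0.05 ]
drawer 0.85 [262.9, 204.8, 318.6, 312.9] 292.6 257.8 [0.644 0.011 0.05 ]
spare_fan 0.58 [319.9, 300.0, 366.0, 388.6] 340.9 344.9 [ 0.654 -0.223  0.05 ]
flat_fan 0.91 [237.5, 188.5, 283.6, 233.4] 258.5 208.6 [0.621 0.192 0.05 ]
screw_carton 0.92 [182.3, 205.0, 237.6, 250.4] 210.7 226.2 [0.494 0.167 0.05 ]
mount_carton 0.96 [238.3, 327.8, 307.7, 403.3] 271.2 364.6 [ 0.517 -0.22   0.05 ]
red_driver 0.97 [187.2, 188.1, 256.3, 203.2] 210.2 196.7 [0.517 0.274 0.05 ]
spanner 0.85 [174.8, 176.2, 230.9, 194.1] 203.3 184.3 [0.511 0.329 0.05 ]
spanner 0.62 [264.4, 207.9, 319.5, 307.0] 292.4 257.4 [0.644 0.013 0.05 ]
```

Run:
```python
import cv2
a=cv2.imread("pics/a0.png")[70:310,190:470];b=cv2.imread("pics/b0.png")[160:400,170:450]
cv2.imwrite("pics/a1.png",cv2.resize(a,(784,672))[:600]);cv2.imwrite("pics/b1.png",cv2.resize(b,(700,600),interpolation=cv2.INTER_CUBIC))
cv2.imwrite("pics/a1.png",cv2.resize(a,(700,600),interpolation=cv2.INTER_CUBIC))
```

```text
(no output)
```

View pics/a1.png

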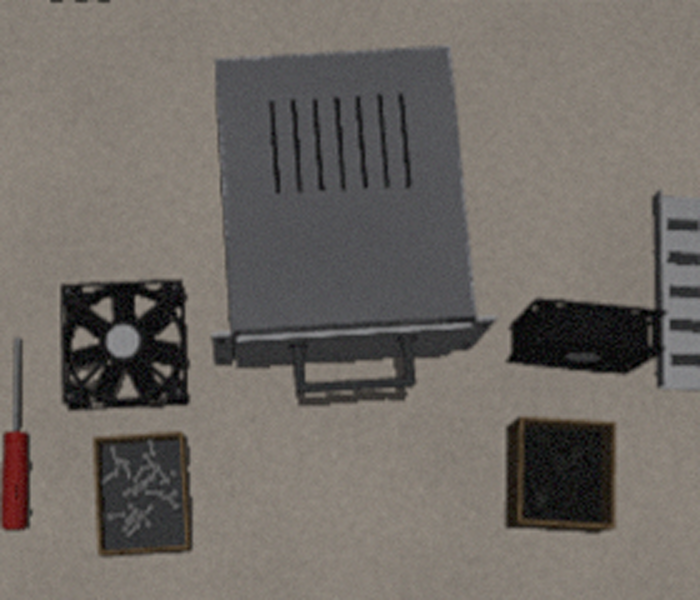

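View pics/b1.png

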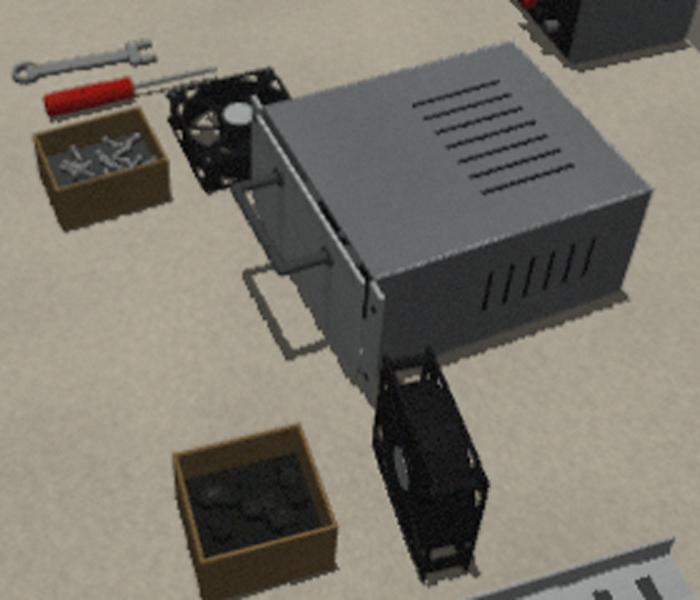

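The top view shows the case lid with corners at about crop (215,60), (448,47), (475,320) and (232,332), with the handle bar running (300,387)–(412,380). Its shadow lies just below. In the side view the bar runs from (238,188) to (283,270), and the lower loop is its shadow.

```bash
cat > m.py <<'E'
from h import *
np.set_printoptions(precision=4,suppress=True)
t=read_camera("top");s=read_camera("side")
f=lambda p:(p[0]/2.5+190-.3,p[1]/2.5+70-.3)
g=lambda p:(p[0]/2.5+170-.3,p[1]/2.5+160-.3)
for n,a,b in(("barL",(301,387),(238,188)),("barR",(411,380),(283,270)),("BL?",(216,61),None),("BR",(448,48),(651,190)),("FR",(475,320),(372,278)),("FL",(232,332),(266,105))):
    print(n,tri(t,f(a),s,g(b)) if b else "",atz(t,f(a),.108 if "bar" in n else .138),b and atz(s,g(b),.108 if "bar" in n else .138))
E
python3 m.py
```

```text
barL (array([0.5884, 0.045 , 0.1066]), np.float64(0.004230447737526442)) [0.586  0.0454 0.108 ] [0.5901 0.0438 0.108 ]
barR (array([ 0.5953, -0.0551,  0.1062]), np.float64(0.0025593621961448403)) [ 0.5937 -0.0547  0.108 ] [ 0.5961 -0.0565  0.108 ]
BL?  [0.8878 0.1268 0.138 ] None
BR (array([ 0.9073, -0.0906,  0.1338]), np.float64(0.0038595591096254084)) [ 0.9032 -0.0892  0.138 ] [ 0.9063 -0.0938  0.138 ]
FR (array([ 0.6465, -0.1093,  0.1369]), np.float64(0.005732357378217987)) [ 0.6433 -0.1085  0.138 ] [ 0.6491 -0.1101  0.138 ]
FL (array([0.6335, 0.108 , 0.1372]), np.float64(0.007199816190238294)) [0.6297 0.1085 0.138 ] [0.637  0.1075 0.138 ]
```

Call:
{"api": "drive_tool", "payload": {"rows": [[0, 0, 7, 0, 0, 0, 0.5], [0, 0, 7, 0, 0, 0, 0.5], [0, 0, 7, 0, 0, 0, 0.5], [0, 0, 7, 0, 0, 0, 0.5], [0, 0, 7, 0, 0, 0, 0.5], [0, 0, 7, 0, 0, 0, 0.5], [0, 0, 7, 0, 0, 0, 0.5], [0, 0, 7, 0, 0, 0, 0.5]], "force": 60}}

```text
time: 1.87
tool_pos: [0.2941, 0.6075, 0.2313]
tcp_rot: [2.065, 2.368, -0.0]
wrist_force: [0.5, -0.4, 0.1]
width: 0.503
grip_force: 0.0
```

Call:
{"api": "drive_tool", "payload": {"rows": [[0, 0, 4.2, 0, 0, 0, 0.5], [0, 0, 0, -0.04, 0, 0, 0.5], [0, 0, 0, -0.04, 0, 0, 0.5], [0, 0, 0, -0.04, 0.02, 0, 0.5], [0, 0, 0, -0.04, 0.02, 0, 0.5], [0, 0, 0, -0.04, 0.02, 0, 0.5], [0, 0, 0, -0.04, 0.02, 0, 0.5], [0, 0, 0, -0.04, 0.02, 0, 0.5]]}}

```text
time: 2.53
tool_pos: [0.406, 0.3466, 0.2316]
tcp_rot: [2.142, 2.298, 0.001]
wrist_force: [1.0, 0.6, 0.6]
width: 0.501
grip_force: 0.0
```

Call:
{"api": "drive_tool", "payload": {"rows": [[0, 0, 0, -0.04, 0.02, 0, 0.5], [0, 0, 0, -0.04, 0.02, 0, 0.5], [0, 0, 0, -0.04, 0.02, 0, 0.5], [0, 0, 0, -0.04, 0.02, 0, 0.5], [0, 0, 0, -0.04, 0.02, 0, 0.5], [0, 0, 0, -0.04, 0.02, 0, 0.5], [0, 0, 0, 0, 0, 0, 0.5], [0, 0, 0, 0, 0, 0, 0.5]]}}

```text
time: 3.2
tool_pos: [0.5334, 0.131, 0.2313]
tcp_rot: [-2.148, -2.292, -0.0]
wrist_force: [-0.4, 1.0, -0.2]
width: 0.5
grip_force: 0.0
```

Call:
{"api": "drive_tool", "payload": {"rows": [[0, 0, 0, -0.035, 0.0124, 0.01, 0.5], [0, 0, 0, -0.035, 0.0124, 0.01, 0.5], [0, 0, 0, -0.035, 0.0124, 0.015, 0.5], [0, 0, 0, -0.0345, 0.0125, 0.016, 0.5], [0, 0, 0, 0, 0, 0.015, 0.5], [0, 0, 0, 0, 0, 0.015, 0.5], [0, 0, 0, 0, 0, 0, 0.5], [0, 0, 0, 0, 0, 0, 0.5]]}}

```text
time: 3.87
tool_pos: [0.5905, -0.0013, 0.1493]
tcp_rot: [-2.14, -2.297, 0.002]
wrist_force: [-0.3, -0.4, 0.5]
width: 0.501
grip_force: 0.0
```

Run:
```python
from h import *
s=status.read_state();print(s["tool_pos"],s["q"])
im=[]
for n in("top","side"):
    c=read_camera(n);p=proj(c,np.r_[[s["tool_pos"]],[[.5884,.045,.108],[.595,-.055,.108],[.592,-.005,.108]]]);print(n,p)
    x,y=p[3].astype(int);im.append(cv2.resize(c["color"][y-50:y+50,x-50:x+50,::-1],(400,400),interpolation=cv2.INTER_CUBIC))
cv2.imwrite("pics/c.png",np.hstack(im))
```

```text
[ 0.59050864 -0.0013104   0.14925335] [-4.46539192e-02  1.72023724e-01  1.87198604e+00  4.86102353e-04
  1.10047393e+00 -1.15493491e-01]
top [[332.28456754 219.40637803]
 [310.25785414 223.45066506]
 [354.23687114 221.13146457]
 [332.25117224 222.16075573]]
side [[271.73996407 235.38624713]
 [263.97697125 234.71299338]
 [282.14636655 267.28055186]
 [272.88115949 250.39374522]]
```

View pics/c.png

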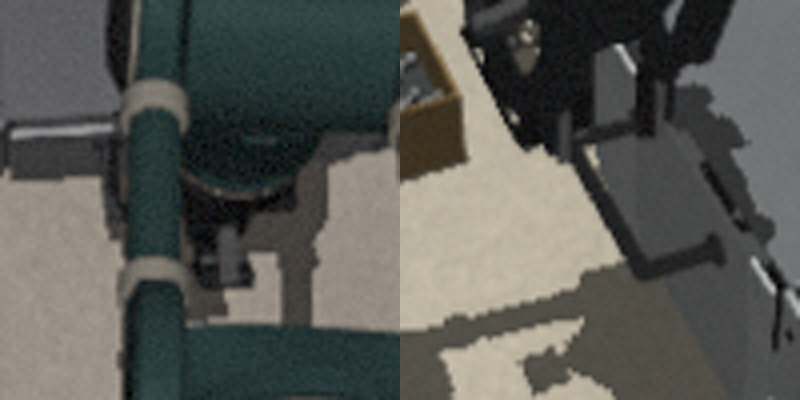

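In the side crop the front finger is at about (565,125) and the back finger at (645,105), so they straddle the bar. The bar's right end at (637,270) matches the projected (640,269). I'll go down and grip.

Call:
{"api": "drive_tool", "payload": {"rows": [[0, 0, 0, 0, 0, 0.015, 0.5], [0, 0, 0, 0, 0, 0.015, 0.5], [0, 0, 0, 0, 0, 0.015, 0.5], [0, 0, 0, 0, 0, 0.014, 0.5], [0, 0, 0, 0, 0, 0, 0.5], [0, 0, 0, 0, 0, 0, 0], [0, 0, 0, 0, 0, 0, 0], [0, 0, 0, 0, 0, 0, 0]]}}

```text
time: 4.63
tool_pos: [0.5919, -0.0022, 0.0926]
tcp_rot: [2.142, 2.298, 0.0]
wrist_force: [-3.9, 0.8, -0.5]
width: 0.09
grip_force: 60.2
```

Call:
{"api": "drive_tool", "payload": {"rows": [[0, 0, 0, 0, 0, 0, 0], [0, 0, 0, 0, 0, 0, 0], [0, 0, 0, 0, 0, 0, 0], [0, 0, 0, 0, 0, 0, 0]]}}

```text
time: 4.97
tool_pos: [0.5919, -0.0022, 0.0926]
tcp_rot: [-2.143, -2.297, -0.001]
wrist_force: [-3.5, 1.4, 5.6]
width: 0.092
grip_force: 58.6
```

Call:
{"api": "drive_tool", "payload": {"rows": [[0, 0, 0, 0, -0.01, 0, 0], [0, 0, 0, 0, -0.018, 0, 0], [0, 0, 0, 0, -0.018, 0, 0], [0, 0, 0, 0, -0.018, 0, 0], [0, 0, 0, 0, -0.018, 0, 0], [0, 0, 0, 0, -0.018, 0, 0], [0, 0, 0, 0, -0.018, 0, 0], [0, 0, 0, 0, -0.01, 0, 0]]}}

```text
time: 5.63
tool_pos: [0.465, -0.0115, 0.0926]
tcp_rot: [2.141, 2.294, 0.005]
wrist_force: [4.8, 2.6, -0.5]
width: 0.095
grip_force: 60.8
```

Call:
{"api": "drive_tool", "payload": {"rows": [[0, 0, 0, 0, -0.004, 0, 0], [0, 0, 0, 0, -0.003, 0, 0], [0, 0, 0, 0, -0.003, 0, 0], [0, 0, 0, 0, 0, 0, 0]]}}

```text
time: 5.97
tool_pos: [0.4555, -0.0122, 0.0926]
tcp_rot: [2.142, 2.296, 0.003]
wrist_force: [1.0, 2.3, 7.3]
width: 0.088
grip_force: 61.6
```

Call:
{"api": "drive_tool", "payload": {"rows": [[0, 0, 0, 0, -0.003, 0, 0], [0, 0, 0, 0, -0.003, 0, 0], [0, 0, 0, 0, -0.003, 0, 0], [0, 0, 0, 0, 0, 0, 0]]}}

```text
time: 6.3
tool_pos: [0.4467, -0.0128, 0.0925]
tcp_rot: [2.142, 2.296, 0.003]
wrist_force: [1.8, 1.7, 7.8]
width: 0.09
grip_force: 61.6
```

Call:
{"api": "drive_tool", "payload": {"rows": [[0, 0, 0, 0, -0.002, 0, 0], [0, 0, 0, 0, -0.002, 0, 0], [0, 0, 0, 0, 0, 0, 0]]}}

```text
time: 6.55
tool_pos: [0.4428, -0.0131, 0.0925]
tcp_rot: [2.142, 2.296, 0.003]
wrist_force: [2.6, 1.5, 7.0]
width: 0.088
grip_force: 61.5
```

Call:
{"api": "drive_tool", "payload": {"rows": [[0, 0, 0, 0, -0.002, 0, 0], [0, 0, 0, 0, -0.002, 0, 0], [0, 0, 0, 0, 0, 0, 0]]}}

```text
time: 6.8
tool_pos: [0.4389, -0.0134, 0.0925]
tcp_rot: [2.142, 2.295, 0.003]
wrist_force: [2.2, 1.3, 7.5]
width: 0.086
grip_force: 61.5
```

Call:
{"api": "drive_tool", "payload": {"rows": [[0, 0, 0, 0, -0.002, 0, 0], [0, 0, 0, 0, -0.002, 0, 0], [0, 0, 0, 0, 0, 0, 0]]}}

```text
time: 7.05
tool_pos: [0.4356, -0.0136, 0.0925]
tcp_rot: [2.141, 2.295, 0.005]
wrist_force: [4.6, 3.0, 4.1]
width: 0.091
grip_force: 61.3
```

Call:
{"api": "drive_tool", "payload": {"rows": [[0, 0, 0, 0, -0.002, 0, 0], [0, 0, 0, 0, 0, 0, 0], [0, 0, 0, 0, 0, 0, 0]]}}

```text
time: 7.3
tool_pos: [0.4356, -0.0136, 0.0926]
tcp_rot: [2.14, 2.292, 0.01]
wrist_force: [10.8, 3.3, -2.1]
width: 0.086
grip_force: 60.6
```

Call:
{"api": "drive_tool", "payload": {"rows": [[0, 0, 0, 0, -0.002, 0, 0], [0, 0, 0, 0, 0, 0, 0]]}}

```text
time: 7.47
tool_pos: [0.4356, -0.0137, 0.0927]
tcp_rot: [2.138, 2.289, 0.016]
wrist_force: [17.4, 4.4, -9.2]
width: 0.091
grip_force: 59.9
```

Call:
{"api": "drive_tool", "payload": {"rows": [[0, 0, 0, 0, 0.003, 0, 0], [0, 0, 0, 0, 0, 0, 0], [0, 0, 0, 0, 0, 0, 0.5], [0, 0, 0, 0, 0, 0, 0.5], [0, 0, 0, 0, 0, 0, 0.5], [0, 0, 0, 0, 0, 0, 0.5], [0, 0, 0, 0, 0, -0.01, 0.5], [0, 0, 0, 0, 0, -0.02, 0.5]]}}

```text
time: 8.13
tool_pos: [0.429, -0.0137, 0.1192]
tcp_rot: [-2.139, -2.293, 0.007]
wrist_force: [0.2, 0.2, 0.8]
width: 0.499
grip_force: 0.0
```

Call:
{"api": "drive_tool", "payload": {"rows": [[0, 0, 0, 0, 0, -0.025, 0.5], [0, 0, 0, 0, 0, -0.035, 0.8], [0, 0, 0, 0, 0, -0.04, 1], [0, 0, 0, 0.04, 0, -0.02, 1], [0, 0, 0, 0.04, 0, 0, 1], [0, 0, 0, 0.04, 0, 0, 1], [0, 0, 0, 0.04, 0, 0, 1], [0, 0, 0, 0.03, 0, 0, 1]]}}

```text
time: 8.8
tool_pos: [0.4185, 0.1753, 0.2411]
tcp_rot: [2.143, 2.297, 0.002]
wrist_force: [0.7, -0.3, 0.1]
width: 1.003
grip_force: 0.0
```

Call:
{"api": "drive_tool", "payload": {"rows": [[0, 0, 0, 0.03, 0, 0, 1], [0, 0, 0, 0, 0, 0, 1], [0, 0, 0, 0, 0, 0, 1]]}}

```text
time: 9.05
tool_pos: [0.4165, 0.204, 0.2403]
tcp_rot: [2.139, 2.301, -0.001]
wrist_force: [0.1, -1.1, 0.7]
width: 1.0
grip_force: 0.0
```

Run:
```python
from h import *
np.set_printoptions(precision=4,suppress=True)
s=status.read_state();print(s["tool_pos"],s["q"])
im=[]
for n in("top","side"):
    c=read_camera(n)
    for k in("screw_head","bridge","drawer_handle"):
        for m in masks_of(c,k)[:2]:
            ys,xs=np.nonzero(m["mask"]);w,v=np.linalg.eigh(np.cov(xs,ys)) if len(xs)>5 else (0,0)
            print(n,k,round(m["score"],2),m["bbox"],xs.mean().round(1),ys.mean().round(1),len(xs),atz(c,(xs.mean(),ys.mean()),.112))
            if k=="screw_head" and m["score"]>.3: np.save(f"pics/{n}_m.npy",m["mask"])
    f=[.9976,.0698];b=np.array([.4356,-.0157]);
    sc=np.r_[b+136e-3*np.array(f),.112];p=proj(c,[sc])[0];print("pred",sc,p)
    x,y=p.astype(int);im.append(cv2.resize(c["color"][y-40:y+60,x-50:x+50,::-1],(400,400),interpolation=cv2.INTER_CUBIC));print("crop0",x-50,y-40)
cv2.imwrite("pics/d.png",np.hstack(im))
```

```text
[0.4165 0.204  0.2403] [ 0.4019 -0.1506  2.0239 -0.0004  1.2688  0.3293]
top screw_head 0.53 [325.9, 222.7, 338.5, 240.1] 332.5 232.3 100 [ 0.5681 -0.0051  0.112 ]
top bridge 0.9 [285.0, 196.7, 384.2, 296.2] 330.0 240.8 7246 [0.5486 0.0006 0.112 ]
top drawer_handle 0.61 [214.8, 181.4, 264.1, 232.0] 239.2 207.1 2363 [0.6235 0.2072 0.112 ]
top drawer_handle 0.55 [284.1, 197.3, 384.1, 295.8] 329.9 241.4 7111 [0.5472 0.0009 0.112 ]
pred [ 0.5713 -0.0062  0.112 ] [332.9988 230.8712]
crop0 282 190
side screw_head 0.65 [257.5, 243.0, 272.4, 269.1] 264.6 254.8 219 [ 0.5706 -0.0151  0.112 ]
side bridge 0.55 [192.8, 228.7, 316.1, 331.4] 261.7 278.9 8018 [ 0.5458 -0.0739  0.112 ]
side drawer_handle 0.7 [193.5, 221.3, 317.1, 336.0] 262.0 279.0 7977 [ 0.5464 -0.0744  0.112 ]
pred [ 0.5713 -0.0062  0.112 ] [263.5906 251.7617]
crop0 213 211
```

View pics/d.png

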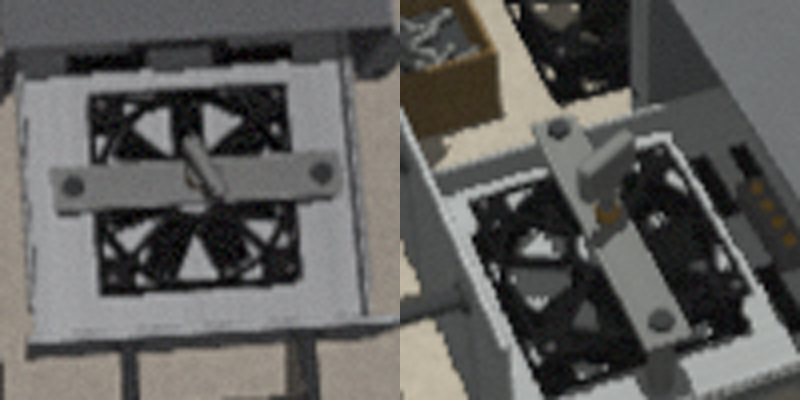

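The drawer is fully out. In the top crop the spade runs from (190,138) to (222,195), on the bridge's middle with the brass nut below it. Next I'll fit the spade box to both views.

```bash
cat > fit.py <<'E'
from h import *
from scipy.optimize import minimize
np.set_printoptions(precision=4,suppress=True)
cs=[];ms=[]
for n in("top","side"):
    c=read_camera(n);l=[m for m in masks_of(c,"screw_head") if m["score"]>.3]
    if l: cs.append(c);ms.append(l[0]["mask"].astype(np.float32))
B=np.array([[a,b,d] for a in(-.019,.019) for b in(-.005,.005) for d in(-.013,.013)])
K=8
def sil(c,p):
    P=B@R.from_euler("z",p[3]).as_matrix().T+p[:3];u=proj(c,P)
    h=cv2.convexHull(((u+.5)*K*16).astype(np.int32).reshape(-1,1,2)//1)
    im=np.zeros((60*K,60*K),np.uint8);o=(u.mean(0)//1-30).astype(int)
    h=(((u-o+.5)*K)*16).astype(np.int32).reshape(-1,1,2);cv2.fillConvexPoly(im,cv2.convexHull(h),255,shift=4)
    return cv2.resize(im,(60,60),interpolation=cv2.INTER_AREA)/255.,o
def cost(q,z=None,idx=None):
    p=np.array([q[0]/1e3,q[1]/1e3,q[3]/1e3 if z is None else z,np.radians(q[2])]);t=0
    for i in idx if idx is not None else range(len(cs)):
        s,o=sil(cs[i],p);m=ms[i][o[1]:o[1]+60,o[0]:o[0]+60];t+=1-np.minimum(s,m).sum()/np.maximum(s,m).sum()
    return t
def run(z,idx=None):
    best=None
    for y in range(0,180,20):
        q0=[570,-6,y]+([112] if z is None else [])
        S=np.array([q0]+[np.array(q0)+np.eye(len(q0))[k]*([6,6,12,5][k]) for k in range(len(q0))])
        r=minimize(cost,q0,args=(z,idx),method="Nelder-Mead",options=dict(initial_simplex=S,maxiter=150))
        if best is None or r.fun<best.fun: best=r
    return best.x,best.fun
print("free",run(None)); print("z.1117",run(.1117)); 
for i in range(len(cs)): print(i,run(.1117,[i]))
E
python3 fit.py; python3 -c "
from h import *
c=read_camera('top');a=atz(c,(329.5,224.5),.124);b=atz(c,(337.5,238.8),.124);print(a,b,(a+b)/2,np.degrees(np.arctan2(*(a-b)[1::-1])))"
```

```text
free (array([571.3165,  -5.7431,  32.4831, 105.9802]), np.float64(0.4812831964206358))
z.1117 (array([570.3536,  -5.5912,  31.7772]), np.float64(0.5863937750711901))
0 (array([569.7363,  -5.2786, 210.5577]), np.float64(0.16689612972311452))
1 (array([572.5386,  -8.4962, 220.5028]), np.float64(0.23730289610702437))
[0.58363111 0.00266439 0.124     ] [ 0.55148098 -0.01500435  0.124     ] [ 0.56755604 -0.00616998  0.124     ] 28.791863809862225
```

Call:
{"api": "drive_tool", "payload": {"rows": [[0, 0, 0, -0.0315, 0.0198, 0, 0.6], [0, 0, 0, -0.0315, 0.0198, 0, 0.6], [0, 0, 0, -0.0315, 0.0198, 0, 0.6], [0, 0, 0, -0.0315, 0.0198, 0, 0.6], [0, 0, 0, -0.0315, 0.0198, 0, 0.6], [0, 0, 0, -0.0315, 0.0198, 0, 0.6], [0, 0, 0, -0.0315, 0.02, 0, 0.6], [0, 0, 0, 0, 0, 0, 0.6]]}}

```text
time: 10.37
tool_pos: [0.5742, -0.0126, 0.2398]
tcp_rot: [2.145, 2.29, -0.001]
wrist_force: [0.6, -0.0, -0.3]
width: 0.6
grip_force: 0.0
```

Call:
{"api": "drive_tool", "payload": {"rows": [[0, 0, 7, 0, 0, 0, 0.6], [0, 0, 7, 0, 0, 0, 0.6], [0, 0, 7, 0, 0, 0, 0.6], [0, 0, 7, 0, 0, 0, 0.6], [0, 0, 7, 0, 0, 0, 0.6], [0, 0, 7, 0, 0, 0, 0.6], [0, 0, 7, 0, 0, 0, 0.6], [0, 0, 7, 0, 0, 0, 0.6]]}}

```text
time: 11.03
tool_pos: [0.5705, -0.007, 0.2398]
tcp_rot: [-2.973, -1.013, 0.001]
wrist_force: [0.5, -0.6, 0.6]
width: 0.595
grip_force: 0.0
```

Call:
{"api": "drive_tool", "payload": {"rows": [[0, 0, 7, 0, 0, 0, 0.6], [0, 0, 0, 0, 0, 0, 0.6], [0, 0, 0, 0, 0, 0, 0.6]]}}

```text
time: 11.28
tool_pos: [0.5706, -0.0071, 0.2398]
tcp_rot: [-3.026, -0.844, 0.0]
wrist_force: [-0.5, 0.3, -0.5]
width: 0.601
grip_force: 0.0
```

```bash
cat > st.py <<'E'
from h import *
np.set_printoptions(precision=4,suppress=True)
s=status.read_state();M=R.from_rotvec(s["tcp_rot"]).as_matrix()
print(s["time"],s["tool_pos"],"yaw y",np.degrees(np.arctan2(M[1,1],M[0,1])),"q6",np.degrees(s["q"][5]),"F",s["wrist_force"],"T",s["torque"],"w",s["width"])
print("delta in tool to screw",M.T@(np.array([.5707,-.006,.093])-s["tool_pos"]))
E
python3 st.py
```

```text
11.2833 [ 0.5706 -0.0071  0.2398] yaw y -58.82127416495628 q6 55.60136729257701 F [-0.5277  0.3046 -0.5402] T [-0.018  -0.002  -0.0445] w 0.6005611589418298
delta in tool to screw [ 0.0007 -0.0009  0.1468]
```

Call:
{"api": "drive_tool", "payload": {"rows": [[0, 0, 0, 0.0007, -0.0009, 0.03, 0.6], [0, 0, 0, 0, 0, 0.03, 0.6], [0, 0, 0, 0, 0, 0.025, 0.6], [0, 0, 0, 0, 0, 0.015, 0.6], [0, 0, 0, 0, 0, 0.01, 0.6], [0, 0, 0, 0, 0, 0, 0.6]]}}

```text
time: 11.78
tool_pos: [0.5689, -0.0061, 0.1271]
tcp_rot: [-3.025, -0.842, 0.008]
wrist_force: [-0.2, 0.4, -0.1]
width: 0.6
grip_force: 0.0
```

```bash
python3 - <<'E'
from h import *
im=[]
for n in("top","side"):
    c=read_camera(n);x,y=proj(c,[.5707,-.006,.112])[0].astype(int)
    im.append(cv2.resize(c["color"][y-40:y+40,x-40:x+40,::-1],(400,400),interpolation=cv2.INTER_CUBIC))
cv2.imwrite("pics/e.png",np.hstack(im))
E
python3 st.py
```

```text
11.8833 [ 0.5713 -0.0062  0.1303] yaw y -58.95610209485835 q6 55.83074858687925 F [-0.6058  0.3827 -0.1863] T [ 0.0106 -0.0187  0.0205] w 0.5982968349875868
delta in tool to screw [-0.0004 -0.0005  0.0373]
```

View pics/e.png

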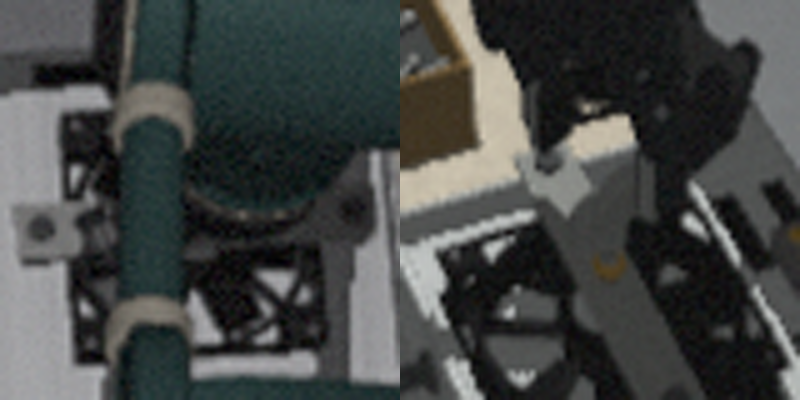

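In the side crop the open fingers at (530,110) and (650,180) straddle the shaded spade near (605,220). I'll descend and grip.

Call:
{"api": "drive_tool", "payload": {"rows": [[0, 0, 0, 0, 0, 0.012, 0.6], [0, 0, 0, 0, 0, 0.012, 0.6], [0, 0, 0, 0, 0, 0.01, 0.6], [0, 0, 0, 0, 0, 0.003, 0.6], [0, 0, 0, 0, 0, 0, 0.3], [0, 0, 0, 0, 0, 0, 0.3], [0, 0, 0, 0, 0, 0, 0], [0, 0, 0, 0, 0, 0, 0]], "force": 50}}

```text
time: 12.55
tool_pos: [0.5716, -0.0066, 0.0936]
tcp_rot: [3.027, 0.839, 0.002]
wrist_force: [0.2, -1.2, -1.5]
width: 0.106
grip_force: 50.9
```

Call:
{"api": "drive_tool", "payload": {"rows": [[0, 0, 0, 0, 0, 0, 0], [0, 0, 0, 0, 0, 0, 0], [0, 0, 0, 0, 0, 0, 0], [0, 0, 0, 0, 0, 0, 0]]}}

```text
time: 12.88
tool_pos: [0.5715, -0.0065, 0.0935]
tcp_rot: [3.027, 0.839, 0.002]
wrist_force: [1.4, -2.6, 1.0]
width: 0.109
grip_force: 51.4
```

```bash
python3 st.py
```

```text
12.8833 [ 0.5715 -0.0065  0.0935] yaw y -59.0228445755236 q6 55.89440036245785 F [ 1.3921 -2.6291  1.0149] T [-0.3214 -0.107   0.0246] w 0.1094116082561902
delta in tool to screw [-0.0004 -0.0009  0.0005]
```

Call:
{"api": "drive_tool", "payload": {"rows": [[0, 0, 3, 0, 0, 0, 0], [0, 0, 6, 0, 0, 5e-05, 0], [0, 0, 6, 0, 0, 5e-05, 0], [0, 0, 6, 0, 0, 5e-05, 0], [0, 0, 6, 0, 0, 5e-05, 0], [0, 0, 6, 0, 0, 5e-05, 0], [0, 0, 6, 0, 0, 5e-05, 0], [0, 0, 6, 0, 0, 5e-05, 0]], "force": 80}}

```text
time: 13.55
tool_pos: [0.5716, -0.0067, 0.0932]
tcp_rot: [3.117, -0.391, 0.002]
wrist_force: [0.8, -2.3, 1.3]
width: 0.107
grip_force: 80.9
```

```bash
python3 st.py
```

```text
13.55 [ 0.5716 -0.0067  0.0932] yaw y -104.31033002209885 q6 101.18802415879523 F [ 0.7711 -2.3326  1.2888] T [-0.3016 -0.1372  0.1304] w 0.10716318084578488
delta in tool to screw [-0.001  -0.0004  0.0002]
```

Call:
{"api": "drive_tool", "payload": {"rows": [[0, 0, 4, 0, 0, 3e-05, 0], [0, 0, 4, 0, 0, 3e-05, 0], [0, 0, 4, 0, 0, 3e-05, 0], [0, 0, 4, 0, 0, 3e-05, 0], [0, 0, 4, 0, 0, 3e-05, 0], [0, 0, 0, 0, 0, 0, 0]]}}

```text
time: 14.05
tool_pos: [0.5716, -0.0067, 0.093]
tcp_rot: [3.003, -0.922, 0.002]
wrist_force: [0.6, -2.6, 1.4]
width: 0.104
grip_force: 80.9
```

```bash
python3 st.py
```

```text
14.05 [ 0.5716 -0.0067  0.093 ] yaw y -124.13173364288112 q6 121.00528451191879 F [ 0.6065 -2.6009  1.3539] T [-0.4821 -0.1371 -0.0728] w 0.10402777068530754
delta in tool to screw [-0.0011 -0.0001 -0.    ]
```

Call:
{"api": "drive_tool", "payload": {"rows": [[0, 0, 2, 0, 0, 2e-05, 0], [0, 0, 2, 0, 0, 2e-05, 0], [0, 0, 0, 0, 0, 0, 0]]}}

```text
time: 14.3
tool_pos: [0.5716, -0.0067, 0.0929]
tcp_rot: [2.971, -1.022, 0.002]
wrist_force: [1.9, -3.4, 1.8]
width: 0.102
grip_force: 81.0
```

```bash
python3 st.py
```

```text
14.3 [ 0.5716 -0.0067  0.0929] yaw y -127.96809705654488 q6 124.84483750907764 F [ 1.8624 -3.4375  1.8215] T [-0.5719 -0.1938 -0.0281] w 0.10170674407872661
delta in tool to screw [-0.0011 -0.     -0.0001]
```

Call:
{"api": "drive_tool", "payload": {"rows": [[0, 0, 2, 0, 0, 2e-05, 0], [0, 0, 2, 0, 0, 0, 0], [0, 0, 0, 0, 0, 0, 0]]}}

```text
time: 14.55
tool_pos: [0.5716, -0.0067, 0.0929]
tcp_rot: [2.934, -1.122, 0.003]
wrist_force: [1.2, -2.9, 2.9]
width: 0.103
grip_force: 81.6
```

```bash
python3 st.py
```

```text
14.55 [ 0.5716 -0.0067  0.0929] yaw y -131.84519340626554 q6 128.7500321243423 F [ 1.1799 -2.9345  2.9232] T [-0.6157 -0.2055  0.6686] w 0.10288510298310184
delta in tool to screw [-0.0011  0.     -0.0001]
```

Call:
{"api": "drive_tool", "payload": {"rows": [[0, 0, 2, 0, 0, 0, 0], [0, 0, 2, 0, 0, 0, 0], [0, 0, 0, 0, 0, 0, 0]]}}

```text
time: 14.8
tool_pos: [0.5716, -0.0067, 0.0929]
tcp_rot: [2.894, -1.22, 0.003]
wrist_force: [1.3, -3.9, 3.2]
width: 0.099
grip_force: 93.3
```

```bash
python3 st.py
```

```text
14.8 [ 0.5716 -0.0067  0.0929] yaw y -135.72654235579373 q6 132.66739379862662 F [ 1.3381 -3.9382  3.2275] T [-0.5976 -0.2668  1.6002] w 0.09888998120639704
delta in tool to screw [-0.0011  0.0002 -0.0001]
```

Torque rises steeply from about -129.5°, which matches the predicted seat, and reaches 1.6 N m, so the screw is firmly seated. Now I'll unwind and check for slip.

Call:
{"api": "drive_tool", "payload": {"rows": [[0, 0, -2, 0, 0, 0, 0], [0, 0, -2, 0, 0, 0, 0], [0, 0, 0, 0, 0, 0, 0]]}}

```text
time: 15.05
tool_pos: [0.5716, -0.0067, 0.0929]
tcp_rot: [2.934, -1.121, 0.002]
wrist_force: [1.5, -3.7, 4.1]
width: 0.103
grip_force: 81.9
```

```bash
python3 st.py
```

```text
15.05 [ 0.5716 -0.0067  0.0929] yaw y -131.81076636247812 q6 128.70212655628825 F [ 1.4627 -3.6769  4.0877] T [-0.719  -0.279   0.7103] w 0.10262124386561337
delta in tool to screw [-0.0011  0.0001 -0.0001]
```

Call:
{"api": "drive_tool", "payload": {"rows": [[0, 0, -2, 0, 0, 0, 0], [0, 0, 0, 0, 0, 0, 0]]}}

```text
time: 15.22
tool_pos: [0.5716, -0.0066, 0.0929]
tcp_rot: [-2.952, 1.074, -0.002]
wrist_force: [1.6, -3.7, 4.4]
width: 0.102
grip_force: 81.3
```

```bash
python3 st.py
```

```text
15.2167 [ 0.5716 -0.0066  0.0929] yaw y -129.99106969957313 q6 126.85122968635166 F [ 1.6019 -3.7328  4.4079] T [-0.7875 -0.2581  0.2649] w 0.10164635989261678
delta in tool to screw [-0.0011  0.0001 -0.0001]
```

Call:
{"api": "drive_tool", "payload": {"rows": [[0, 0, -4, 0, 0, -3e-05, 0], [0, 0, -7, 0, 0, -6e-05, 0], [0, 0, -7, 0, 0, -6e-05, 0], [0, 0, -7, 0, 0, -6e-05, 0], [0, 0, -7, 0, 0, -6e-05, 0], [0, 0, -7, 0, 0, -6e-05, 0], [0, 0, -7, 0, 0, -6e-05, 0], [0, 0, -7, 0, 0, -6e-05, 0]]}}

```text
time: 15.88
tool_pos: [0.5715, -0.0065, 0.0933]
tcp_rot: [-3.121, -0.36, -0.002]
wrist_force: [1.2, -3.6, 3.9]
width: 0.102
grip_force: 81.3
```

Call:
{"api": "drive_tool", "payload": {"rows": [[0, 0, -7, 0, 0, -6e-05, 0], [0, 0, -7, 0, 0, -6e-05, 0], [0, 0, -7, 0, 0, -6e-05, 0], [0, 0, -7, 0, 0, -6e-05, 0], [0, 0, -6, 0, 0, -5e-05, 0], [0, 0, -3, 0, 0, -2e-05, 0], [0, 0, 0, 0, 0, 0, 0], [0, 0, 0, 0, 0, 0, 0]]}}

```text
time: 16.55
tool_pos: [0.5714, -0.0064, 0.0936]
tcp_rot: [2.849, 1.323, 0.002]
wrist_force: [1.5, -3.1, 6.3]
width: 0.106
grip_force: 81.4
```

```bash
python3 st.py
```

```text
16.55 [ 0.5714 -0.0064  0.0936] yaw y -40.18131562088081 q6 37.03110376714457 F [ 1.4685 -3.1216  6.3074] T [-0.66   -0.2413  0.093 ] w 0.10554825265161633
delta in tool to screw [-0.0002 -0.0008  0.0006]
```

Call:
{"api": "drive_tool", "payload": {"rows": [[0, 0, -1, 0, 0, 0, 0], [0, 0, 0, 0, 0, 0, 0], [0, 0, 0, -0.0014, -0.0015, 0, 0], [0, 0, 0, 0, 0, 0, 0], [0, 0, 0, 0, 0, 0, 0]]}}

```text
time: 16.97
tool_pos: [0.5711, -0.0064, 0.0937]
tcp_rot: [2.835, 1.348, 0.007]
wrist_force: [6.5, -3.2, 1.0]
width: 0.105
grip_force: 80.9
```

```bash
python3 st.py
python3 - <<'E'
from h import *
im=[]
for n in("top","side"):
    c=read_camera(n);x,y=proj(c,[.52,-.008,.1])[0].astype(int)
    im.append(cv2.resize(c["color"][y-70:y+70,x-70:x+70,::-1],(400,400),interpolation=cv2.INTER_CUBIC))
cv2.imwrite("pics/f.png",np.hstack(im))
E
```

```text
16.9667 [ 0.5711 -0.0064  0.0937] yaw y -39.139875342083265 q6 35.961202678065774 F [ 6.5407 -3.195   0.98  ] T [-0.5407 -1.1002 -0.0346] w 0.10499978279253916
delta in tool to screw [ 0.0001 -0.0006  0.0007]
```

View pics/f.png

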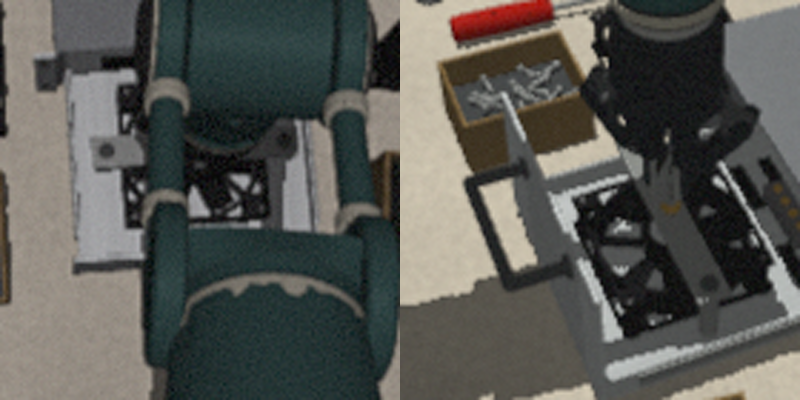

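The drawer is out, with the handle at crop (510,230). The fingers hold the head at (660,190), and a light pull doesn't move the drawer, so it's against its stop. Handing in.

```bash
python3 -c "
from workcell import workorder;print(workorder.finish_job())"
```

```text
the job is handed in; nothing more can be done
None
```

The drawer is out against its stop; the screw was turned down until it seated at about 1.6 N m, then backed off a quarter turn (tool yaw about -129.3° to -39.1°), the gripper is still holding its head at about 81 N, and the job was handed in at about 17 s.

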